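# Seat the keyed drive shaft in the drive head and hold it home

### The arm

A 6-joint arm with a two-finger parallel gripper is mounted at the origin on the work surface. World frame = base frame: x ahead of the robot, y to its left, z up, the work surface at z = 0. Lengths are in m, angles in rad, forces in N, time in s.
With the tool pointing down it reaches from about 0.35 to 0.775 m from the base axis. Payload 5.5 kg.
Tool frame: the origin (TCP) lies at the very end of the fingers, on their centre line; the grasp point (between the pads) lies 19 mm behind it; z points along the fingers, y is the direction in which the jaws open and shut (so a half turn about z gives the same grasp; the last joint's range is limited). The gripper opens to 85 mm and grips with 20 to 120 N. Pads are 22 mm wide; open, the fingers measure 114 mm over their backs; the gripper's body (76 mm by 85 mm) begins 54 mm behind the grasp point. The pads swing forward as they close: fully open they stand 13 mm farther back than shut.
Start: joints at [-1.278, 0.313, 0.046, 1.304, 0, 1.431], TCP at [0.241, -0.522, 0.231] pointing down, gripper open.
Joint ranges: [-2.76, 2.76], [-0.86, 1.69], [-1.03, 1.26], [-2.2, 2.34], [-1.47, 1.5], [-3.14, 3.14]. Speed limits (rad/s): [2.57, 2.57, 3.14, 3.14, 3.14, 3.14].

### API

Orientations are given as a unit quaternion [x, y, z, w].
In Python, from station import ctrl gives the robot as it stands.
- The arm moves only by the tool jog_arm, never from a script. Its argument "deltas" is a list of rows, each an object with "dr": the turn, a rotation vector about the tool's x, y, z in rad, a list of three; "xyz": the shift along the tool's x, y, z in m, a list of three; "claw": the gripper command: -1 is shut, 1 is fully open, values between are in proportion. In form: [{"dr": [ax, ay, az], "xyz": [dx, dy, dz], "claw": claw}, ...]. A call has 1 to 10 rows; each row is the pose to reach, as a shift and turn from the pose measured when the call began, along the tool's axes at that moment; what a row does not reach only later rows make up. A row lasts 1/12 s, in which the tool goes at most 41.7 mm and 7.16 degrees, less where a joint would pass 70% of its speed; a pose out of reach is approached as far as the arm can. A call with a gripper value outside its range is refused whole. The fingers move at their own pace and stop on an object; the grip force is fixed at half the most. Time passes only in rows, so rows that repeat a pose let the fingers close. It gives the time, the measured TCP pose, the force and the opening at its end, in the units of the state.
- ctrl.read_state(): the state, without advancing time (a new reading comes with each control period).
- ctrl.grab_frame(name): name is "scene" or "top" or "wrist"; returns the picture (384x512x3 uint8, red, green, blue); there is no depth.
- ctrl.camera_info(name): a dict with "K" (3x3 intrinsics, pixels), "eye" and "rotation" of the camera in the world; the wrist camera has in their place "tool_from_camera" (4x4, takes a point from camera to tool coordinates, whose origin is the TCP and whose axes are the flange's). Camera axes: x right, y down, z forward; pixel columns grow to the right and rows downward; lengths in m; the calibration is good to about 2 mm. A picture is of the moment at which its call begins: read the wrist's pose just before it. camera_info takes no time and is no camera call.
- ctrl.job_done(): hands the job in, once; it reports no verdict.
Trained networks look in the newest picture that a camera, given by its name, has taken for a name from the list of things; names that differ only in an ending like _2 or _b are one class to them, and where a whole thing is asked for, a point or a joint stands for the part that bears it (a point fixed in the world has none). Each returns a list of dicts, best first, with "score" (0 to 1); they miss things now and then, are a little off and sometimes report something else, mostly with a low value. They report only what shows in the picture. A call takes as long as a camera call.
- ctrl.search_frame(camera, target): "centre" ([column, row] in pixels, amid what is visible of it).
- ctrl.tip_of(camera, target): "centre" ([column, row] in pixels: a listed point, or the origin of a listed thing).
The state is a dict: "t": time; "joint_pos": joint angles; "dq": joint speeds; "joint_torque": joint torques, N m; "position": TCP position; "tool_rot": TCP orientation; "contact_force": force on the tool from outside, world axes, zero at the start; "wrist_torque": the same for the moment, N m; "finger_gap": finger opening in m.
Only numpy, scipy, OpenCV 4.12 (cv2) and the standard library are available. Lean on these libraries where they do the work, as an engineer would, in place of code of your own. Each camera call takes 0.05 s, during which the arm holds its last target.

### The job

On the green drive head, first slide the guard plate by its red grip until its square window is centred over the round steel hub. Then lift the keyed shaft with the yellow handle out of its stand, put its end into the hub's bore, turn it while pushing until the key slips into the keyway, and push it fully home, collar flush on the hub, against the ejector spring. Finish while still gripping the yellow handle and holding the shaft fully home (the spring lifts it if you let go), leaving the guard centred and the blue-handled shaft and the other loose things where they are.

Things in the scene. Friction and masses are not known exactly. Their poses are not given: they have to be found in the camera images.
- drive_head: Green drive head bolted to the bench. Origin at bench height under the hub's axis; z up; casing 104 mm in x, from -105 to +140 mm in y; the guard slides along its y between two rails (x = -48 and +48 mm, tops 90 mm above the bench). The hub is fixed and never turns.
- hub_face (a point): Centre of the steel hub's flat top face (54 mm across), 78 mm above the bench, axes as drive_head. Bore 26 mm across with one keyway 10 mm wide, 18.5 mm out from the axis, full depth. The keyway points within 0.5 rad either side of the drive head's +x; its angle is not reported: find it by turning the shaft under light push, or look from above through the window.
- guard (a joint): Travel (m) of the guard along the drive head's +y, 0 to 0.095; stays where left, friction about 2.5 N. Aluminium plate 4 mm thick, top 84 mm above the bench, with a 60 x 60 mm square window, centred over the hub at 0.060 (must be within 0.005). At the start, 0 to 0.025, the plate covers the hub.
- guard_top (a point): Centre of the top of the guard's red grip, a block 40 (drive head x) x 22 (drive head y) x 34 mm high that stands on the guard plate; this point is 118 mm above the bench and 75 mm along the drive head's +y from the window's centre.
- ejector (a joint): How far (m) the spring plunger in the bore is pressed down, 0 to 0.016. At 0 its top is 26 mm below the hub face and it pushes up with 6 N; at 0.012 (shaft fully home) with 12 N.
- shaft: Keyed steel shaft, yellow handle, 104 mm long, about 0.32 kg. Origin at the centre of its lower end, z up the shaft, +x to the key. 24 mm across, lowest 5 mm chamfered to 18 mm. Brass key 7 mm wide, 17 mm out from the axis, 14 to 36 mm above the lower end. Handle block 46 (x) x 24 (y) mm, from 60 to 104 mm, black stripe on the key side. Starts upright, key within 0.6 rad of world +x.
- collar (a point): Point on the shaft's axis at the underside of its collar (44 mm across, 38 to 46 mm above the lower end). Fully home it meets point hub_face. The lowest 14 mm of the shaft enter the bore at any angle; then the key rests on the hub face (this point 24 mm above it) until it meets the keyway.
- stand_a: Grey stand that holds the keyed shaft, fixed, 64 x 64 x 50 mm on a 90 mm square foot, with a square well of 36 mm. Origin at bench height in its middle. The collar rests on its top, so the shaft's lower end starts 12 mm above the bench.
- stand_b: Second stand, the same, fixed, that holds the blue-handled shaft; the two stands change places from run to run.
- blank: Shaft with a blue handle and no key, otherwise the same as the keyed one, in stand_b. Leave it. Origin at its lower end.
- pulley: Aluminium V pulley, 80 mm across, 34 mm high, loose; leave it. Origin under its centre.
- screwdriver: Screwdriver, red handle, 200 mm long, lying along its x; leave it.
- wrench: Steel wrench, 180 mm long, lying along its x; leave it.
- cleaner: Bottle of cleaner, 64 mm across, 190 mm high, loose; leave it.
- grease: Can, 72 mm across, 85 mm high, loose; leave it.
- torch: Torch, 145 mm long, 38 mm across, lying along its x; leave it.

How it is judged:
On the way, in this order (a step that is already met when the one before it is completed fails the run):
1. the guard's window is centred over the hub (value of joint guard between 0.055 and 0.065 m and velocity of joint guard between -0.01 and 0.01 m/s), for 0.2 s.
2. the keyed shaft is lifted out of its stand by the gripper (height (world z) of shaft above 0.06 m and contact force between the fingers and shaft above 2 N), for 0.1 s.
3. the key has entered the keyway (z of collar in the frame of hub_face below 0.018 m and horizontal distance between collar and hub_face below 0.004 m), for 0.1 s.
At the end, for the whole second after the job is handed in: For the last second: collar within 2 mm of the hub face, 3 mm of the bore axis, upright within 0.06 rad, at rest, ejector pressed 9.5 mm or more, shaft gripped by the fingers (over 2 N), guard window still within 5 mm of centred (value of joint guard between 0.055 and 0.065 m and z of collar in the frame of hub_face below 0.002 m and horizontal distance between collar and hub_face below 0.003 m and angle between shaft's own z axis and vertical below 0.06 rad and value of joint ejector above 0.0095 m and contact force between the fingers and shaft above 2 N and linear speed of shaft below 0.02 m/s); the arm keeps its last pose, push and grip.
It fails at once if the blue-handled shaft is moved more than 30 mm (distance of blank from where it was at the start of the episode above 0.03 m).
It fails at once if another loose thing on the bench is moved more than 30 mm (distance of any of pulley, screwdriver, wrench, cleaner, grease, torch from where it was at the start of the episode above 0.03 m).
It also fails if it takes over 67 s, if anything falls off the work surface, if the arm or the gripper's body presses on something with over 40 N, if the wrist force passes 120 N, or if a joint passes its speed limit or range.

## Working session

There is one attempt and no reset: what is moved stays moved. The work goes in short steps, Python scripts to look and compute and a tool call to move; the robot and the scene stay as the last step left them, time stands still between calls to the robot, and variables do not carry over. Pictures are saved under pics/ and viewed, and the job is handed in when it is done.

Besides the shell and the picture viewer there is one more tool, called after "Emit:" by a JSON object that holds its "method" and its "body", one argument or row to a line. jog_arm: Moves the arm, as the interface text tells. Its arguments: {"type":"object","properties":{"deltas":{"type":"array","items":{"type":"object","properties":{"dr":{"type":"array","items":{"type":"number"}},"xyz":{"type":"array","items":{"type":"number"}},"claw":{"type":"number"}}}}},"required":["deltas"]}

```bash
ls; mkdir -p pics
cat > h.py <<'E'
import numpy as np,cv2
from station import ctrl
from scipy.spatial.transform import Rotation as R
def save(name,fn):
    im=ctrl.grab_frame(name); cv2.imwrite('pics/'+fn,im[:,:,::-1]); return im
def cam(name,st=None):
    i=ctrl.camera_info(name); K=np.array(i['K'])
    if 'eye' in i: return K,np.array(i['eye']),np.array(i['rotation'])
    T=np.array(i['tool_from_camera']); st=st or ctrl.read_state()
    Rt=R.from_quat(st['tool_rot']).as_matrix()
    return K,Rt@T[:3,3]+np.array(st['position']),Rt@T[:3,:3]
def pix2z(c,uv,z):
    K,e,Rm=c; d=Rm@np.linalg.solve(K,[uv[0],uv[1],1.]); return e+d*(z-e[2])/d[2]
def proj(c,p):
    K,e,Rm=c; q=K@(Rm.T@(np.array(p)-e)); return q[:2]/q[2]
E
python3 - <<'E'
from h import *
save('top','top0.png'); 
st=ctrl.read_state(); print(st['t'],st['position'],st['tool_rot'],st['finger_gap'],st['contact_force'])
print(ctrl.camera_info('top')); print(ctrl.camera_info('scene'))
c=cam('top')
for n,z in [('guard_top',.118),('hub_face',.078),('drive_head',0),('shaft',.012),('collar',.05),('blank',.012),('stand_a',0),('stand_b',0)]:
    for d in ctrl.tip_of('top',n)[:2]: print(n,d,pix2z(c,d['centre'],z).round(4))
save('scene','scene0.png')
E
```

```text
pics
0.05 [ 0.24100065 -0.52151845  0.23041449] [ 9.76679164e-01  2.14702132e-01 -7.08371797e-05 -8.94111060e-04] 0.08535741348394126 [ 0.72398087  0.06064546 -0.40212631]
{'K': array([[442.11297216,   0.        , 260.24636799],
       [  0.        , 442.11297216, 192.81316913],
       [  0.        ,   0.        ,   1.        ]]), 'eye': array([ 0.46107649, -0.04846924,  1.5247568 ]), 'rotation': array([-0.70506261,  0.70779632, -0.02100468,  0.03833918])}
{'K': array([[401.23477516,   0.        , 247.99283632],
       [  0.        , 401.23477516, 186.85401575],
       [  0.        ,   0.        ,   1.        ]]), 'eye': array([ 1.32571152, -0.43676338,  0.78764224]), 'rotation': array([ 0.77497844,  0.46317561, -0.21328698, -0.37334359])}Traceback (most recent call last):
  File "<stdin>", line 7, in <module>
  File "h.py", line 13, in pix2z
    K,e,Rm=c; d=Rm@np.linalg.solve(K,[uv[0],uv[1],1.]); return e+d*(z-e[2])/d[2]
                ~~^~~~~~~~~~~~~~~~~~~~~~~~~~~~~~~~~~~~
ValueError: matmul: Input operand 1 has a mismatch in its core dimension 0, with gufunc signature (n?,k),(k,m?)->(n?,m?) (size 3 is different from 4)
```

```bash
sed -i "s/np.array(i\['rotation'\])/R.from_quat(i['rotation']).as_matrix()/" h.py
python3 - <<'E'
from h import *
c=cam('top')
for n,z in [('guard_top',.118),('hub_face',.078),('drive_head',0),('shaft',.012),('collar',.05),('blank',.012),('stand_a',0),('stand_b',0)]:
    for d in ctrl.tip_of('top',n)[:2]: print(n,d,pix2z(c,d['centre'],z).round(4))
save('scene','scene0.png');c=cam('scene')
for n,z in [('guard_top',.118),('shaft',.012),('blank',.012),('drive_head',0)]:
    for d in ctrl.tip_of('scene',n)[:2]: print(n,d,pix2z(c,d['centre'],z).round(4))
E
```

```text
guard_top {'centre': [311.3, 188.4], 'score': 0.9} [ 0.5929 -0.1769  0.118 ]
hub_face {'centre': [314.5, 184.4], 'score': 0.77} [ 0.6097 -0.1912  0.078 ]
hub_face {'centre': [133.6, 222.1], 'score': 0.3} [0.4883 0.4039 0.078 ]
drive_head {'centre': [311.8, 191.7], 'score': 0.67} [ 0.5925 -0.1893  0.    ]
shaft {'centre': [206.4, 228.8], 'score': 0.47} [0.4658 0.1731 0.012 ]
collar {'centre': [207.6, 227.2], 'score': 0.69} [0.471  0.1636 0.05  ]
collar {'centre': [202.3, 227.4], 'score': 0.47} [0.4704 0.1813 0.05  ]
blank {'centre': [198.6, 181.4], 'score': 0.74} [0.6291 0.2014 0.012 ]
blank {'centre': [198.8, 177.0], 'score': 0.56} [0.6444 0.2008 0.012 ]
stand_a {'centre': [199.9, 180.8], 'score': 0.74} [0.6325 0.1988 0.    ]
stand_a {'centre': [207.1, 228.5], 'score': 0.57} [0.4669 0.1725 0.    ]
stand_b {'centre': [199.9, 180.8], 'score': 0.74} [0.6325 0.1988 0.    ]
stand_b {'centre': [207.1, 228.5], 'score': 0.57} [0.4669 0.1725 0.    ]
guard_top {'centre': [196.5, 203.2], 'score': 0.86} [ 0.6042 -0.1779  0.118 ]
shaft {'centre': [277.2, 166.1], 'score': 0.51} [0.4429 0.1691 0.012 ]
blank {'centre': [315.3, 195.5], 'score': 0.87} [0.6229 0.1915 0.012 ]
drive_head {'centre': [193.7, 236.5], 'score': 0.59} [ 0.5987 -0.1921  0.    ]
```

View pics/top0.png

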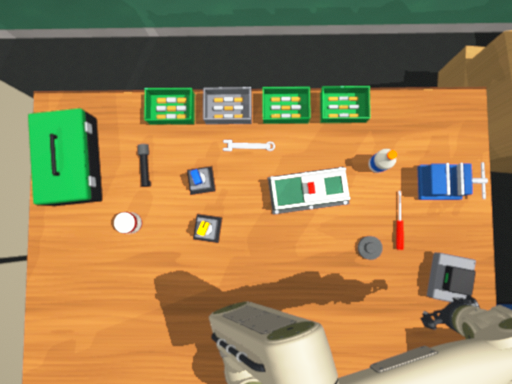

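View pics/scene0.png

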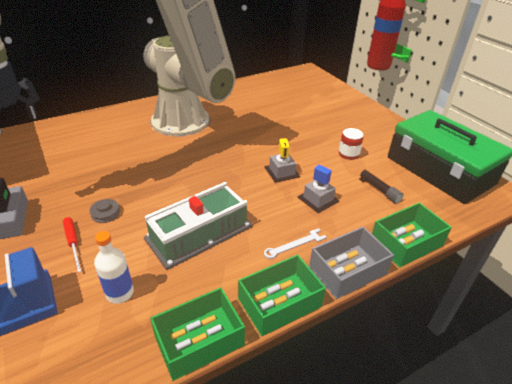

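Run:
```python
import cv2
a=cv2.imread('pics/top0.png')[155:255,180:380]
cv2.imwrite('pics/top0z.png',cv2.resize(a,None,fx=4,fy=4,interpolation=cv2.INTER_CUBIC))
a=cv2.imread('pics/scene0.png')[125:265,130:350]
cv2.imwrite('pics/scene0z.png',cv2.resize(a,None,fx=3.6,fy=3.6,interpolation=cv2.INTER_CUBIC))
```

```text
(no output)
```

View pics/top0z.png

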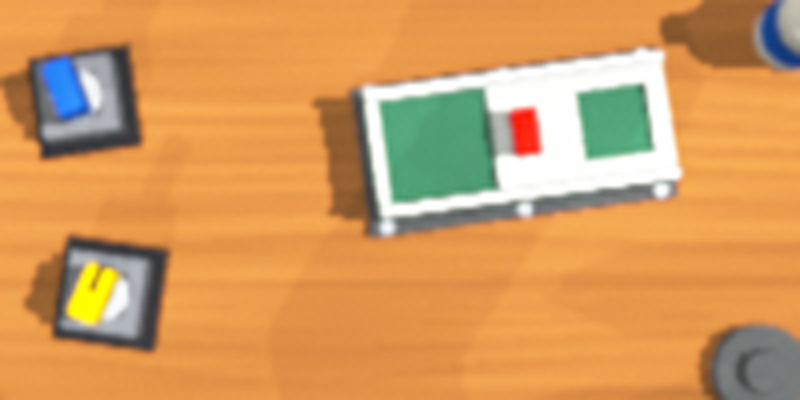

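View pics/scene0z.png

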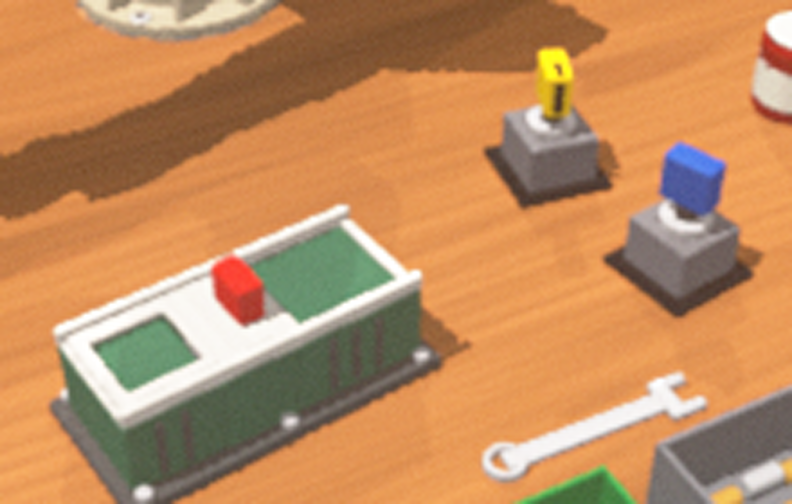

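Run:
```python
from h import *
c=cam('top'); f=lambda u,v,z:pix2z(c,(u/4+180-.4,v/4+155-.4),z)
P=[f(*p,.09) for p in [(358,88),(660,48),(680,178),(368,215)]]
for p in P: print(p.round(4))
m=np.mean(P,0); d=(P[0]+P[3]-P[1]-P[2]); th=np.arctan2(-d[0],d[1]); print(m,th,np.linalg.norm(d)/2, np.linalg.norm(P[0]-P[3]))
yh=np.array([-np.sin(th),np.cos(th),0]); xh=np.array([np.cos(th),np.sin(th),0]); hub=m-yh*.0175; print('hub',hub)
g=pix2z(c,(311.3,188.4),.118); print('grip',(g-hub)@yh,(g-hub)@xh)
for nm,us in [('yellow',[(88,262),(118,272),(100,325),(68,315)])]:
    Q=[f(*u,.116) for u in us]; print(nm,np.mean(Q,0),Q)
st=ctrl.read_state();print(R.from_quat(st['tool_rot']).as_matrix().round(3)); print(ctrl.camera_info('wrist'))
```

```text
[ 0.6349 -0.0425  0.09  ]
[ 0.6663 -0.2886  0.09  ]
[ 0.5601 -0.3027  0.09  ]
[ 0.5311 -0.0502  0.09  ]
[ 0.59808517 -0.17100694  0.09      ] 0.12035519555730637 0.25117477632208096 0.10407213047499386
hub [ 0.6001863  -0.18838034  0.09      ]
grip 0.01223388910212121 -0.00589698415228413
yellow [0.46815992 0.16886032 0.116     ] [array([0.49321062, 0.17347019, 0.116     ]), array([0.48516803, 0.14939563, 0.116     ]), array([0.44313494, 0.16347199, 0.116     ]), array([0.45112611, 0.1891035 , 0.116     ])]
[[ 0.908  0.419  0.   ]
 [ 0.419 -0.908 -0.   ]
 [ 0.     0.    -1.   ]]
{'K': array([[344.36800457,   0.        , 256.36666356],
       [  0.        , 344.36800457, 191.66711523],
       [  0.        ,   0.        ,   1.        ]]), 'tool_from_camera': array([[-3.92027213e-04, -9.58122195e-01, -2.86359401e-01,
         7.19724766e-02],
       [ 9.99999782e-01, -2.23396254e-04, -6.21548370e-04,
        -3.40826732e-04],
       [ 5.31547671e-04, -2.86359582e-01,  9.58122073e-01,
        -1.43221340e-01],
       [ 0.00000000e+00,  0.00000000e+00,  0.00000000e+00,
         1.00000000e+00]])}
```

Emit:
{"method": "jog_arm", "body": {
  "deltas": [
    {"xyz":[0.464,-0.166,-0.02],"dr":[0,0,0.312],"claw":1},
    {"xyz":[0.464,-0.166,-0.02],"dr":[0,0,0.312],"claw":1},
    {"xyz":[0.464,-0.166,-0.02],"dr":[0,0,0.312],"claw":1},
    {"xyz":[0.464,-0.166,-0.02],"dr":[0,0,0.312],"claw":1},
    {"xyz":[0.464,-0.166,-0.02],"dr":[0,0,0.312],"claw":1},
    {"xyz":[0.464,-0.166,-0.02],"dr":[0,0,0.312],"claw":1},
    {"xyz":[0.464,-0.166,-0.02],"dr":[0,0,0.312],"claw":1},
    {"xyz":[0.464,-0.166,-0.02],"dr":[0,0,0.312],"claw":1},
    {"xyz":[0.464,-0.166,-0.02],"dr":[0,0,0.312],"claw":1},
    {"xyz":[0.464,-0.166,-0.02],"dr":[0,0,0.312],"claw":1}
  ]
}}

```text
t: 1.58
position: [0.5364, -0.2316, 0.2484]
tool_rot: [0.998, 0.06, 0.0, 0.0]
contact_force: [0.7, -1.6, 0.7]
finger_gap: 0.0854
```

Emit:
{"method": "jog_arm", "body": {
  "deltas": [
    {"xyz":[0.063,-0.047,0],"dr":[0,0,0],"claw":1},
    {"xyz":[0.063,-0.047,0],"dr":[0,0,0],"claw":1},
    {"xyz":[0.063,-0.047,0],"dr":[0,0,0],"claw":1},
    {"xyz":[0.063,-0.047,0],"dr":[0,0,0],"claw":1}
  ]
}}

```text
t: 1.92
position: [0.5944, -0.1754, 0.2478]
tool_rot: [0.998, 0.062, -0.0, 0.0]
contact_force: [-1.3, -0.8, 0.0]
finger_gap: 0.085
```

Run:
```python
from h import *
st=ctrl.read_state(); print(st['position'],st['dq'],st['contact_force'])
c=cam('wrist',st); save('wrist','w1.png')
for n,z in [('guard_top',.118),('drive_head',0),('hub_face',.078)]:
    for d in ctrl.tip_of('wrist',n)[:2]: print(n,d,pix2z(c,d['centre'],z).round(4))
```

```text
[ 0.59440645 -0.17543627  0.24782759] [-0.05347757 -0.02091734 -0.0272566   0.00305008 -0.01199566 -0.00709106] [-1.2927417  -0.78137917  0.02567327]
guard_top {'centre': [262.4, 179.2], 'score': 0.76} [ 0.5959 -0.1801  0.118 ]
drive_head {'centre': [273.9, 155.9], 'score': 0.89} [ 0.5948 -0.1955  0.    ]
hub_face {'centre': [275.1, 166.5], 'score': 0.58} [ 0.5992 -0.1922  0.078 ]
```

View pics/w1.png

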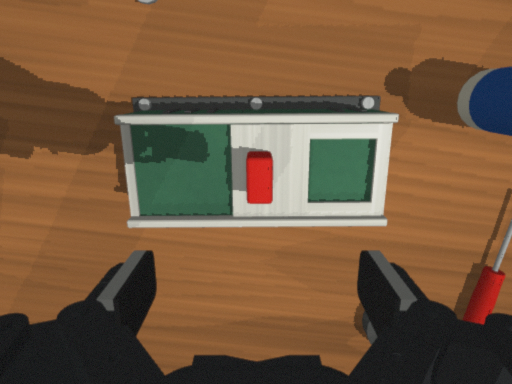

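Run:
```python
from h import *
st=ctrl.read_state(); c=cam('wrist',st)
# picture was taken as motion settled; position close
th0=0.122
def show(n,us,z):
    Q=np.array([pix2z(c,u,z) for u in us]); print(n,Q.mean(0).round(4),[q[:2].round(4).tolist() for q in Q]); return Q
print(st['position'])
P=show('rail',[(117,117),(397,115),(387,225),(129,226)],.09)
d=(P[0]+P[3]-P[1]-P[2]); th=np.arctan2(-d[0],d[1]); print('th',th,np.linalg.norm(d)/2,np.linalg.norm(P[0]-P[3]))
yh=np.array([-np.sin(th),np.cos(th),0]); xh=np.array([np.cos(th),np.sin(th),0]); hub=P.mean(0)-yh*.0175; print('hub',hub)
W=show('win',[(308,138),(377,138),(374,203),(308,203)],.084)
G=show('grip',[(248,157),(272,157),(272,203),(248,203)],.118)
print('g from win',.060+0+((W.mean(0)-hub)@yh), 'from grip',(G.mean(0)-hub)@yh-.015, (G.mean(0)-hub)@xh, (W.mean(0)-hub)@xh)
```

```text
[ 0.59243654 -0.17843368  0.24849296]
rail [ 0.5915 -0.1794  0.09  ] [[0.6265, -0.0537], [0.6567, -0.2921], [0.5563, -0.3065], [0.5265, -0.0653]]
th 0.12427947121697137 0.24167459236918554 0.1006965660894324
hub [ 0.59367633 -0.1967805   0.09      ]
win [ 0.601  -0.2561  0.084 ] [[0.6275, -0.2205], [0.6348, -0.2815], [0.5745, -0.2921], [0.5672, -0.2303]]
grip [ 0.5925 -0.1813  0.118 ] [[0.6107, -0.1694], [0.613, -0.1885], [0.5743, -0.1937], [0.5719, -0.1737]]
g from win 0.00023021877360523274 from grip 0.00048954504968521 0.000722304559996955 -8.665465524370996e-05
```

Emit:
{"method": "jog_arm", "body": {
  "deltas": [
    {"xyz":[0.002,0.001,0.04],"claw":1},
    {"xyz":[0.002,0.001,0.08],"claw":1},
    {"xyz":[0.002,0.001,0.12],"claw":1},
    {"xyz":[0.002,0.001,0.152],"claw":1},
    {"xyz":[0.002,0.001,0.152],"claw":0.2},
    {"xyz":[0.002,0.001,0.152],"claw":-0.4},
    {"xyz":[0.002,0.001,0.152],"claw":-1},
    {"xyz":[0.002,0.001,0.152],"claw":-1},
    {"xyz":[0.002,0.001,0.152],"claw":-1},
    {"xyz":[0.002,0.001,0.152],"claw":-1}
  ]
}}

```text
$.deltas[0]: bad value
```

Turn must be given.

Emit:
{"method": "jog_arm", "body": {
  "deltas": [
    {"dr":[0,0,0],"xyz":[0.002,0.001,0.04],"claw":1},
    {"dr":[0,0,0],"xyz":[0.002,0.001,0.08],"claw":1},
    {"dr":[0,0,0],"xyz":[0.002,0.001,0.12],"claw":1},
    {"dr":[0,0,0],"xyz":[0.002,0.001,0.152],"claw":1},
    {"dr":[0,0,0],"xyz":[0.002,0.001,0.152],"claw":1},
    {"dr":[0,0,0],"xyz":[0.002,0.001,0.152],"claw":-0.2},
    {"dr":[0,0,0],"xyz":[0.002,0.001,0.152],"claw":-1},
    {"dr":[0,0,0],"xyz":[0.002,0.001,0.152],"claw":-1},
    {"dr":[0,0,0],"xyz":[0.002,0.001,0.152],"claw":-1},
    {"dr":[0,0,0],"xyz":[0.002,0.001,0.152],"claw":-1}
  ]
}}

```text
t: 2.95
position: [0.5959, -0.1798, 0.0988]
tool_rot: [0.998, 0.059, 0.002, 0.001]
contact_force: [-1.8, 11.7, 10.7]
finger_gap: 0.0257
```

Emit:
{"method": "jog_arm", "body": {
  "deltas": [
    {"dr":[0,0,0],"xyz":[0,0,0],"claw":-1},
    {"dr":[0,0,0],"xyz":[0,0,0],"claw":-1},
    {"dr":[0,0,0],"xyz":[0,0,0],"claw":-1},
    {"dr":[0,0,0],"xyz":[0,0,0],"claw":-1}
  ]
}}

```text
t: 3.28
position: [0.5957, -0.1778, 0.0993]
tool_rot: [0.998, 0.061, 0.002, -0.001]
contact_force: [-0.0, 5.0, 0.4]
finger_gap: 0.021
```

Emit:
{"method": "jog_arm", "body": {
  "deltas": [
    {"dr":[0,0,0],"xyz":[0,-0.01,0],"claw":-1},
    {"dr":[0,0,0],"xyz":[0,-0.02,0],"claw":-1},
    {"dr":[0,0,0],"xyz":[0,-0.03,0],"claw":-1},
    {"dr":[0,0,0],"xyz":[0,-0.04,0],"claw":-1},
    {"dr":[0,0,0],"xyz":[0,-0.05,0],"claw":-1},
    {"dr":[0,0,0],"xyz":[0,-0.059,0],"claw":-1},
    {"dr":[0,0,0],"xyz":[0,-0.059,0],"claw":-1},
    {"dr":[0,0,0],"xyz":[0,-0.059,0],"claw":-1}
  ]
}}

```text
t: 3.95
position: [0.5877, -0.1173, 0.0994]
tool_rot: [0.998, 0.061, 0.001, -0.002]
contact_force: [-3.9, 1.8, -1.8]
finger_gap: 0.0209
```

Run:
```python
from h import *
st=ctrl.read_state(); print(st['position'],st['contact_force'],st['finger_gap'])
save('wrist','w2.png');save('top','top2.png')
c=cam('top')
for n,z in [('guard_top',.118),('hub_face',.078)]:
    for d in ctrl.tip_of('top',n)[:2]: print(n,d,pix2z(c,d['centre'],z).round(4))
```

```text
[ 0.58769557 -0.11734044  0.09935726] [-3.89432     1.83431064 -1.78252172] 0.020891087762951215
hub_face {'centre': [310.5, 184.2], 'score': 0.58} [ 0.6105 -0.1782  0.078 ]
```

View pics/w2.png

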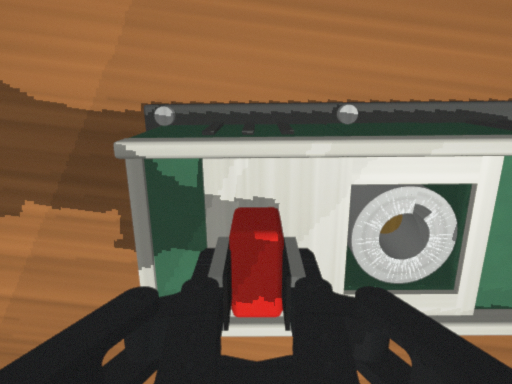

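Run:
```python
from h import *
st=ctrl.read_state(); print(st['position']); c=cam('wrist',st)
q=lambda u,z:pix2z(c,u,z)
th=.122; yh=np.array([-np.sin(th),np.cos(th),0]); xh=np.array([np.cos(th),np.sin(th),0])
hl,hr,ht,hb=q((352,235),.078),q((457,235),.078),q((404,187),.078),q((404,284),.078)
hub=(hl+hr)/2; hub2=(ht+hb)/2; print('hub',hub,hub2,np.linalg.norm(hl-hr),np.linalg.norm(ht-hb))
wl,wr=q((350,235),.084),q((473,235),.084); print('win',(wl+wr)/2,np.linalg.norm(wl-wr))
print('win-hub y',((wl+wr)/2-hub)@yh)
k=q((423,212),.078); h=np.array([hub[0],hub[1],0]); h=(hub+hub2)/2;v=k-h; print('key',np.arctan2(v[1],v[0]),np.linalg.norm(v))
im=cv2.imread('pics/w2.png')[150:330,300:512]; cv2.imwrite('pics/w2z.png',cv2.resize(im,None,fx=3.3,fy=3.3,interpolation=cv2.INTER_CUBIC))
```

```text
[ 0.58794381 -0.11884631  0.09931782]
hub [ 0.59658855 -0.19482084  0.078     ] [ 0.59513077 -0.19492807  0.078     ] 0.05428027165089763 0.054927500475382224
win [ 0.59928388 -0.19520484  0.084     ] 0.061262667194422624
win-hub y -0.0007091570122655059
key -0.4113601149105607 0.015520005419410454
```

View pics/w2z.png

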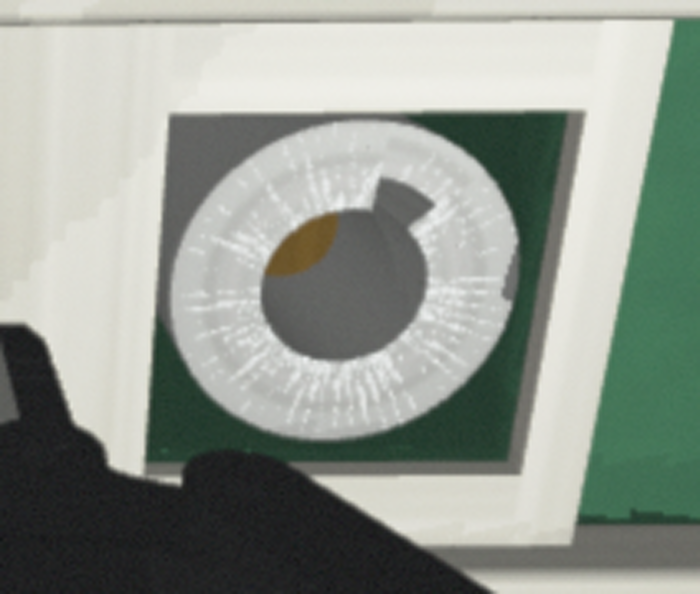

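Run:
```python
from h import *
st=ctrl.read_state(); st['position']=[.5877,-.1173,.0994]; c=cam('wrist',st)
q=lambda u:pix2z(c,(u[0]/3.3+300-.35,u[1]/3.3+150-.35),.078)
def circ(us):
    P=np.array([q(u)[:2] for u in us]); A=np.c_[2*P,np.ones(len(P))]; s=np.linalg.lstsq(A,(P**2).sum(1),rcond=None)[0]; return s[:2],np.sqrt(s[2]+s[:2]@s[:2])
o=circ([(172,300),(190,230),(250,155),(340,120),(420,130),(480,170),(518,250),(500,340),(440,405),(370,437),(270,430),(210,385)])
b=circ([(261,290),(290,225),(350,210),(427,270),(410,320),(370,350),(320,358),(280,335)])
print(o,b)
for ctr in (o[0],b[0]):
  for n,(u1,u2) in {'out':((377,178),(433,207)),'in':((372,208),(411,230))}.items():
    m=(q(u1)+q(u2))[:2]/2-ctr; print(n,np.arctan2(m[1],m[0]),np.linalg.norm(m),np.linalg.norm(q(u1)-q(u2)))
```

```text
(array([ 0.59542639, -0.19348017]), np.float64(0.027085019419249796)) (array([ 0.59593752, -0.19293442]), np.float64(0.012905600556029653))
out -0.30903808638970603 0.017267357342980755 0.01033630007485307
in -0.34367828947512563 0.012721854063448435 0.007427331064411825
out -0.3488690801300648 0.016959885022380723 0.01033630007485307
in -0.398840532658919 0.012443439252338673 0.007427331064411825
```

Emit:
{"method": "jog_arm", "body": {
  "deltas": [
    {"dr":[0,0,0],"xyz":[0,0,0],"claw":0},
    {"dr":[0,0,0],"xyz":[0,0,0],"claw":0},
    {"dr":[0,0,0],"xyz":[0,0,0],"claw":0.5},
    {"dr":[0,0,0],"xyz":[0,0,0],"claw":0.5},
    {"dr":[0,0,0],"xyz":[0,0,-0.04],"claw":1},
    {"dr":[0,0,0],"xyz":[0,0,-0.08],"claw":1},
    {"dr":[0,0,0],"xyz":[0,0.04,-0.1],"claw":1},
    {"dr":[0,0,0],"xyz":[-0.02,0.075,-0.1],"claw":1},
    {"dr":[0,0,0],"xyz":[-0.03,0.075,-0.1],"claw":1},
    {"dr":[0,0,0],"xyz":[-0.03,0.075,-0.1],"claw":1}
  ]
}}

```text
t: 4.98
position: [0.5662, -0.1997, 0.2001]
tool_rot: [0.998, 0.059, 0.002, -0.001]
contact_force: [-0.7, -0.4, -0.8]
finger_gap: 0.0854
```

Run:
```python
from h import *
st=ctrl.read_state(); print(repr(st['position']),repr(st['tool_rot']))
im=save('wrist','w3.png')
im=cv2.imread('pics/w3.png'); cv2.imwrite('pics/w3b.png',cv2.resize(im[80:300,150:410],None,fx=2.7,fy=2.7,interpolation=cv2.INTER_CUBIC))
```

```text
array([ 0.56624113, -0.19974308,  0.20011398]) array([ 9.98279894e-01,  5.85907437e-02,  2.02665017e-03, -5.21192702e-04])
```

View pics/w3b.png

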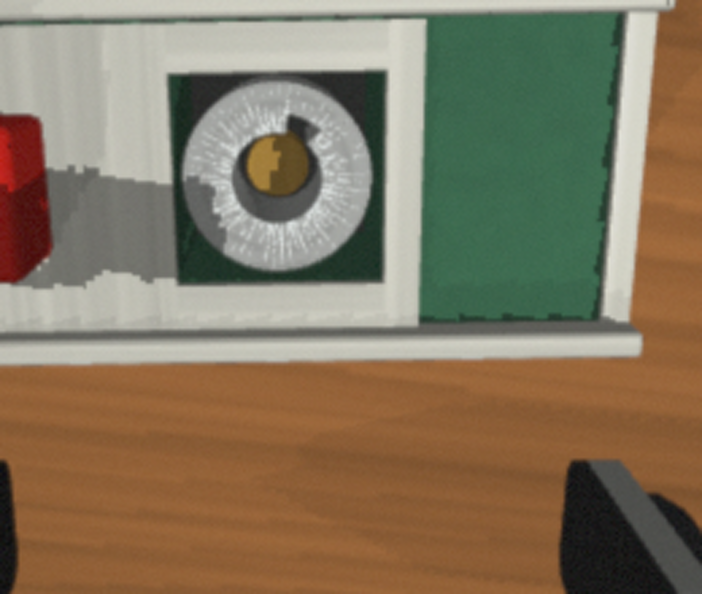

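Run:
```python
from h import *
st=dict(position=[0.56624113,-0.19974308,0.20011398],tool_rot=[9.98279894e-01,5.85907437e-02,2.02665017e-03,-5.21192702e-04]); c=cam('wrist',st)
q=lambda u,z=.078:pix2z(c,(u[0]/2.7+150-.3,u[1]/2.7+80-.3),z)
hl,hr,ht,hb=q((183,174)),q((372,174)),q((278,78)),q((278,271))
hub=np.array([0,0,.078]); print((hl+hr)/2,(ht+hb)/2)
hub=((hl+hr)/2+(ht+hb)/2)/2; print('hub',hub)
th=.122; yh=np.array([-np.sin(th),np.cos(th),0])
wl,wr=q((173,180),.084),q((385,180),.084); print('win',((wl+wr)/2-hub)@yh,np.linalg.norm(wl-wr))
for a,b in [((291,114),(320,126)),((288,135),(309,144))]:
    m=(q(a)+q(b))/2-hub; print('key',np.arctan2(m[1],m[0]),np.linalg.norm(m),np.linalg.norm(q(a)-q(b)))
```

```text
[ 0.59699729 -0.19280072  0.078     ] [ 0.59606331 -0.1930552   0.078     ]
hub [ 0.5965303  -0.19292796  0.078     ]
win -0.00041648748970716555 0.059412929058740675
key -0.3476671979757175 0.017570074998238525 0.008833968927962064
key -0.4058137500680462 0.011848180931430781 0.006469073277722725
```

Emit:
{"method": "jog_arm", "body": {
  "deltas": [
    {"dr":[0,0,0.46],"xyz":[-0.054,-0.378,-0.04],"claw":1},
    {"dr":[0,0,0.46],"xyz":[-0.054,-0.378,-0.04],"claw":1},
    {"dr":[0,0,0.46],"xyz":[-0.054,-0.378,-0.04],"claw":1},
    {"dr":[0,0,0.46],"xyz":[-0.054,-0.378,-0.04],"claw":1},
    {"dr":[0,0,0.46],"xyz":[-0.054,-0.378,-0.04],"claw":1},
    {"dr":[0,0,0.46],"xyz":[-0.054,-0.378,-0.04],"claw":1},
    {"dr":[0,0,0.46],"xyz":[-0.054,-0.378,-0.04],"claw":1},
    {"dr":[0,0,0.46],"xyz":[-0.054,-0.378,-0.04],"claw":1},
    {"dr":[0,0,0.46],"xyz":[-0.054,-0.378,-0.04],"claw":1},
    {"dr":[0,0,0.46],"xyz":[-0.054,-0.378,-0.04],"claw":1}
  ]
}}

```text
t: 5.87
position: [0.4392, -0.0371, 0.2336]
tool_rot: [0.989, -0.145, 0.004, -0.018]
contact_force: [0.5, -0.8, 0.3]
finger_gap: 0.0856
```

Emit:
{"method": "jog_arm", "body": {
  "deltas": [
    {"dr":[0,0,0],"xyz":[0,0,0],"claw":1},
    {"dr":[0,0,0],"xyz":[0,0,0],"claw":1},
    {"dr":[0,0,0],"xyz":[0,0,0],"claw":1},
    {"dr":[0,0,0],"xyz":[0,0,0],"claw":1}
  ]
}}

```text
t: 6.2
position: [0.4398, -0.0374, 0.2334]
tool_rot: [0.989, -0.145, 0.004, -0.018]
contact_force: [0.5, 1.1, 0.4]
finger_gap: 0.0851
```

Run:
```python
from h import *
st=ctrl.read_state(); print(repr(st['position']),repr(st['tool_rot']))
c=cam('wrist',st)
im=save('wrist','w4.png')
for n,z in [('shaft',.012),('collar',.05),('blank',.012)]:
    for d in ctrl.tip_of('wrist',n)[:2]: print(n,d,pix2z(c,d['centre'],z).round(4))
```

```text
array([ 0.43975266, -0.03743501,  0.23341128]) array([ 0.98925763, -0.14507846,  0.00376962, -0.01753225])
shaft {'centre': [76.8, 191.0], 'score': 0.92} [0.4638 0.1749 0.012 ]
collar {'centre': [57.9, 198.1], 'score': 0.88} [0.4668 0.1722 0.05  ]
```

View pics/w4.png

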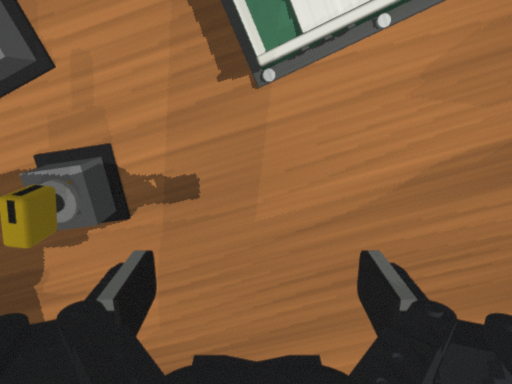

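```bash
cat >> h.py <<'E'
def go(p,yaw,st=None):
    st=st or ctrl.read_state(); Rt=R.from_quat(st['tool_rot']); 
    Rd=R.from_euler('z',yaw)*R.from_quat([1,0,0,0])
    print('pos',np.round(st['position'],4),'yaw',round(np.arctan2(*Rt.as_matrix()[[1,0],[0,0]]),4),'tilt',np.round(Rt.as_matrix()[:2,2],4))
    print('xyz',(Rt.inv().apply(np.array(p)-st['position'])).round(4),'dr',(Rt.inv()*Rd).as_rotvec().round(4))
E
python3 - <<'E'
from h import *
go([.467,.172,.23],-.34)
E
```

```text
pos [ 0.4394 -0.0373  0.2334] yaw -0.2912 tilt [0.012  0.0337]
xyz [-0.0337 -0.2082  0.0107] dr [-0.0358 -0.0009  0.0488]
```

Emit:
{"method": "jog_arm", "body": {
  "deltas": [
    {"dr":[-0.036,-0.001,0.049],"xyz":[-0.034,-0.208,0.011],"claw":1},
    {"dr":[-0.036,-0.001,0.049],"xyz":[-0.034,-0.208,0.011],"claw":1},
    {"dr":[-0.036,-0.001,0.049],"xyz":[-0.034,-0.208,0.011],"claw":1},
    {"dr":[-0.036,-0.001,0.049],"xyz":[-0.034,-0.208,0.011],"claw":1},
    {"dr":[-0.036,-0.001,0.049],"xyz":[-0.034,-0.208,0.011],"claw":1},
    {"dr":[-0.036,-0.001,0.049],"xyz":[-0.034,-0.208,0.011],"claw":1},
    {"dr":[-0.036,-0.001,0.049],"xyz":[-0.034,-0.208,0.011],"claw":1},
    {"dr":[-0.036,-0.001,0.049],"xyz":[-0.034,-0.208,0.011],"claw":1}
  ]
}}

```text
t: 7.07
position: [0.4114, -0.0305, 0.2305]
tool_rot: [0.989, -0.146, 0.002, -0.016]
contact_force: [-0.2, 0.5, -0.3]
finger_gap: 0.0855
```

Run:
```python
from h import *
st=ctrl.read_state(); print(repr(st['position']),repr(st['tool_rot']))
c=cam('wrist',st)
im=save('wrist','w5.png')
for n,z in [('shaft',.012),('collar',.05),('stand_a',0)]:
    for d in ctrl.tip_of('wrist',n)[:2]: print(n,d,pix2z(c,d['centre'],z).round(4))
im=cv2.imread('pics/w5.png'); cv2.imwrite('pics/w5b.png',cv2.resize(im[80:300,130:390],None,fx=2.7,fy=2.7,interpolation=cv2.INTER_CUBIC))
```

```text
array([ 0.41143749, -0.03048388,  0.23052819]) array([ 0.98916875, -0.14585633,  0.00216804, -0.01632211])
shaft {'centre': [69.1, 165.9], 'score': 0.56} [0.464 0.175 0.012]
collar {'centre': [48.9, 170.8], 'score': 0.68} [0.4668 0.1723 0.05  ]
stand_a {'centre': [75.4, 164.8], 'score': 0.94} [0.4626 0.1751 0.    ]
```

View pics/w5b.png

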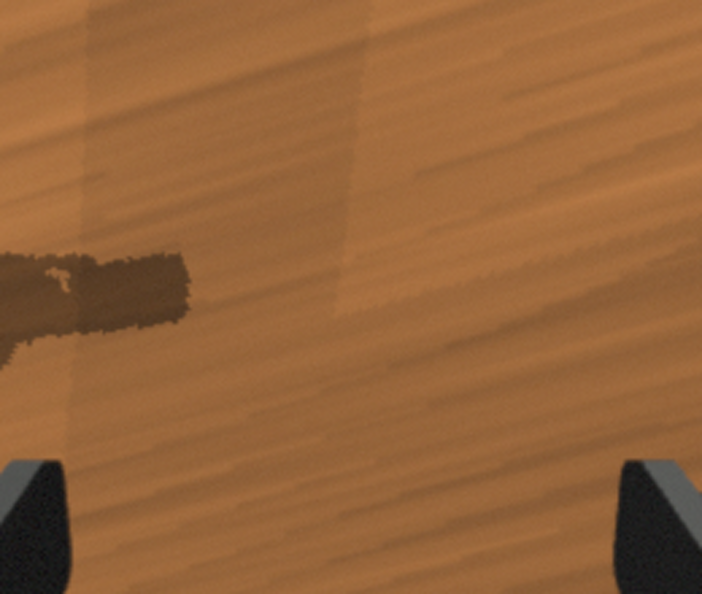

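Run:
```python
from h import *
st=ctrl.read_state(); print(np.round(st['joint_pos'],3)); go([.467,.172,.23],-.34)
```

```text
[-0.294 -0.004 -0.335  1.24   0.033  3.141]
pos [ 0.4117 -0.0306  0.2305] yaw -0.2928 tilt [0.009  0.0317]
xyz [-0.0056 -0.2098  0.0074] dr [-0.0329  0.0013  0.0472]
```

Emit:
{"method": "jog_arm", "body": {
  "deltas": [
    {"dr":[0,0,-1.25],"xyz":[-0.006,-0.15,0],"claw":1},
    {"dr":[0,0,-1.25],"xyz":[-0.006,-0.15,0],"claw":1},
    {"dr":[0,0,-1.25],"xyz":[-0.006,-0.15,0],"claw":1},
    {"dr":[0,0,-1.25],"xyz":[-0.006,-0.15,0],"claw":1},
    {"dr":[0,0,-1.25],"xyz":[-0.006,-0.15,0],"claw":1},
    {"dr":[0,0,-1.25],"xyz":[-0.006,-0.15,0],"claw":1},
    {"dr":[0,0,-1.25],"xyz":[-0.006,-0.15,0],"claw":1},
    {"dr":[0,0,-1.25],"xyz":[-0.006,-0.15,0],"claw":1},
    {"dr":[0,0,-1.25],"xyz":[-0.006,-0.15,0],"claw":1},
    {"dr":[0,0,-1.25],"xyz":[-0.006,-0.15,0],"claw":1}
  ]
}}

```text
t: 8.1
position: [0.4494, 0.1148, 0.2353]
tool_rot: [0.886, 0.463, 0.011, -0.012]
contact_force: [-0.3, -0.9, -0.9]
finger_gap: 0.0852
```

Run:
```python
from h import *
st=ctrl.read_state(); print(np.round(st['joint_pos'],3)); go([.467,.172,.23],-.34+np.pi)
```

```text
[ 0.056  0.085 -0.23   1.245  0.031  2.234]
pos [0.4494 0.1148 0.2353] yaw 0.9634 tilt [0.0088 0.0317]
xyz [ 0.0568 -0.0181  0.0073] dr [ 0.0209 -0.0317 -1.8378]
```

Emit:
{"method": "jog_arm", "body": {
  "deltas": [
    {"dr":[0.02,-0.03,-1.2],"xyz":[0.057,-0.018,0.007],"claw":1},
    {"dr":[0.02,-0.03,-1.2],"xyz":[0.057,-0.018,0.007],"claw":1},
    {"dr":[0.02,-0.03,-1.2],"xyz":[0.057,-0.018,0.007],"claw":1},
    {"dr":[0.02,-0.03,-1.2],"xyz":[0.057,-0.018,0.007],"claw":1},
    {"dr":[0.02,-0.03,-1.2],"xyz":[0.057,-0.018,0.007],"claw":1},
    {"dr":[0.02,-0.03,-1.2],"xyz":[0.057,-0.018,0.007],"claw":1},
    {"dr":[0.02,-0.03,-1.2],"xyz":[0.057,-0.018,0.007],"claw":1},
    {"dr":[0.02,-0.03,-1.2],"xyz":[0.057,-0.018,0.007],"claw":1},
    {"dr":[0.02,-0.03,-1.2],"xyz":[0.057,-0.018,0.007],"claw":1},
    {"dr":[0.02,-0.03,-1.2],"xyz":[0.057,-0.018,0.007],"claw":1}
  ]
}}

```text
t: 8.93
position: [0.4675, 0.1722, 0.2301]
tool_rot: [0.467, 0.884, -0.001, -0.005]
contact_force: [-0.4, 0.3, 0.0]
finger_gap: 0.0854
```

Run:
```python
from h import *
st=ctrl.read_state(); print(np.round(st['joint_pos'],3)); go([.467,.172,.23],-.34+np.pi)
```

```text
[ 0.188  0.172 -0.141  1.267  0.005  1.16 ]
pos [0.4675 0.1722 0.2301] yaw 2.1698 tilt [-0.0104  0.0034]
xyz [ 0.0001 -0.0005  0.0001] dr [-0.0038 -0.0105 -0.6317]
```

Emit:
{"method": "jog_arm", "body": {
  "deltas": [
    {"dr":[-0.004,-0.01,-0.632],"xyz":[0,0,0],"claw":1},
    {"dr":[-0.004,-0.01,-0.632],"xyz":[0,0,0],"claw":1},
    {"dr":[-0.004,-0.01,-0.632],"xyz":[0,0,0],"claw":1},
    {"dr":[-0.004,-0.01,-0.632],"xyz":[0,0,0],"claw":1},
    {"dr":[-0.004,-0.01,-0.632],"xyz":[0,0,0],"claw":1},
    {"dr":[-0.004,-0.01,-0.632],"xyz":[0,0,0],"claw":1},
    {"dr":[-0.004,-0.01,-0.632],"xyz":[0,0,0],"claw":1}
  ]
}}

```text
t: 9.52
position: [0.4676, 0.1722, 0.23]
tool_rot: [0.17, 0.985, 0.0, -0.0]
contact_force: [-0.5, -0.3, 0.1]
finger_gap: 0.0852
```

Run:
```python
from h import *
st=ctrl.read_state(); print(repr(st['position']),repr(st['tool_rot']),np.round(st['joint_pos'],3))
c=cam('wrist',st)
im=save('wrist','w6.png')
for n,z in [('shaft',.012),('collar',.05),('stand_a',0)]:
    for d in ctrl.tip_of('wrist',n)[:2]: print(n,d,pix2z(c,d['centre'],z).round(4))
im=cv2.imread('pics/w6.png'); cv2.imwrite('pics/w6b.png',cv2.resize(im[80:300,130:390],None,fx=2.7,fy=2.7,interpolation=cv2.INTER_CUBIC))
```

```text
array([0.46756788, 0.17218834, 0.23000049]) array([ 1.70349042e-01,  9.85383737e-01,  2.20653277e-04, -2.16271348e-04]) [ 1.910e-01  1.650e-01 -1.500e-01  1.256e+00  1.000e-03  5.340e-01]
shaft {'centre': [254.0, 162.3], 'score': 0.59} [0.4678 0.1692 0.012 ]
collar {'centre': [254.3, 164.9], 'score': 0.95} [0.4629 0.1715 0.05  ]
stand_a {'centre': [252.9, 158.4], 'score': 0.93} [0.4656 0.1686 0.    ]
stand_a {'centre': [320.8, 276.9], 'score': 0.56} [0.6316 0.197  0.    ]
```

View pics/w6b.png

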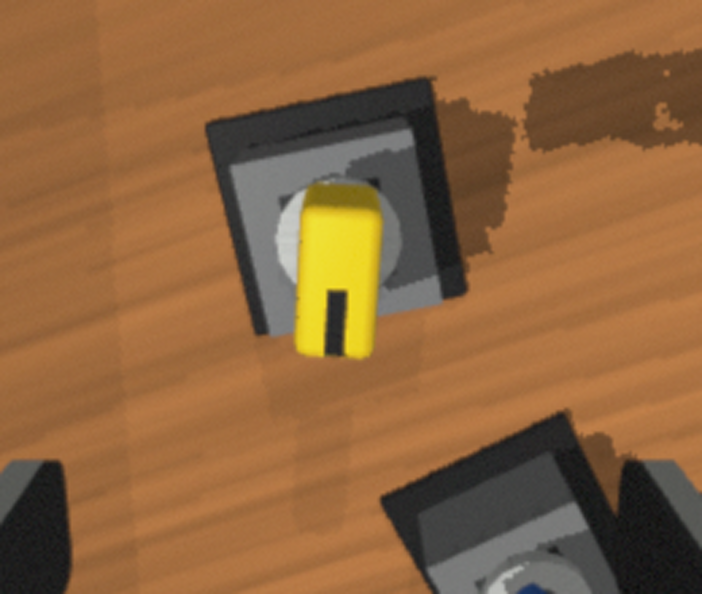

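Run:
```python
from h import *
st=ctrl.read_state(); c=cam('wrist',st)
q=lambda u,z=.116:pix2z(c,(u[0]/2.7+130-.3,u[1]/2.7+80-.3),z)
P=np.array([q(u) for u in [(300,207),(382,208),(373,359),(296,353)]])
d=P[2]+P[3]-P[0]-P[1]; print(P.mean(0),np.arctan2(d[1],d[0]),np.linalg.norm(d)/2,np.linalg.norm(P[0]-P[1]),np.linalg.norm(P[2]-P[3]))
yaw=np.arctan2(d[1],d[0])
s=[q(u) for u in[(337,291),(334,356)]]; s=s[1]-s[0]; print('stripe',np.arctan2(s[1],s[0]))
cc=[q(u,.058) for u in[(275,238),(402,238)]]; print('collar',np.mean(cc,0),np.linalg.norm(cc[0]-cc[1]))
go([P.mean(0)[0],P.mean(0)[1],.075],yaw+np.pi)
```

```text
[0.4644975  0.17159112 0.116     ] -0.3852566413804906 0.04422848596632275 0.022981823349090817 0.022697511680216154
stripe -0.3878599704509928
collar [0.46419456 0.17176999 0.058     ] 0.04403162566946696
pos [0.4675 0.1721 0.23  ] yaw 2.8 tilt [-0.0003  0.0005]
xyz [ 0.0026 -0.0016  0.1551] dr [ 0.0003 -0.0004  0.0437]
```

Emit:
{"method": "jog_arm", "body": {
  "deltas": [
    {"dr":[0,0,0.044],"xyz":[0.003,-0.001,0.04],"claw":1},
    {"dr":[0,0,0.044],"xyz":[0.003,-0.001,0.08],"claw":1},
    {"dr":[0,0,0.044],"xyz":[0.003,-0.001,0.12],"claw":1},
    {"dr":[0,0,0.044],"xyz":[0.003,-0.001,0.155],"claw":1},
    {"dr":[0,0,0.044],"xyz":[0.003,-0.001,0.156],"claw":1},
    {"dr":[0,0,0.044],"xyz":[0.003,-0.001,0.156],"claw":0.2},
    {"dr":[0,0,0.044],"xyz":[0.003,-0.001,0.156],"claw":-1},
    {"dr":[0,0,0.044],"xyz":[0.003,-0.001,0.156],"claw":-1},
    {"dr":[0,0,0.044],"xyz":[0.003,-0.001,0.156],"claw":-1},
    {"dr":[0,0,0.044],"xyz":[0.003,-0.001,0.156],"claw":-1}
  ]
}}

```text
t: 10.55
position: [0.4659, 0.1725, 0.076]
tool_rot: [0.192, 0.981, 0.001, 0.002]
contact_force: [-1.8, -5.7, 4.6]
finger_gap: 0.0257
```

Emit:
{"method": "jog_arm", "body": {
  "deltas": [
    {"dr":[0,0,0],"xyz":[0,0,0],"claw":-1},
    {"dr":[0,0,0],"xyz":[0,0,0],"claw":-1},
    {"dr":[0,0,0],"xyz":[0,0,0],"claw":-1},
    {"dr":[0,0,0],"xyz":[0,0,0],"claw":-1}
  ]
}}

```text
t: 10.88
position: [0.4657, 0.1725, 0.0761]
tool_rot: [0.192, 0.981, 0.001, 0.001]
contact_force: [-0.1, -0.6, -0.6]
finger_gap: 0.0235
```

Run:
```python
from h import *
st=ctrl.read_state(); print(st['finger_gap'],st['contact_force'],st['wrist_torque'])
go([.4645,.1716,.25],-.386+np.pi)
save('wrist','w7.png')
```

```text
0.023486877756516922 [-0.08327036 -0.62153693 -0.55850789] [-0.05080317  0.15942912 -0.01929621]
pos [0.4657 0.1725 0.0761] yaw 2.7559 tilt [0.0031 0.0009]
xyz [ 0.0004 -0.001  -0.174 ] dr [0.002  0.0026 0.0003]
```

View pics/w7.png

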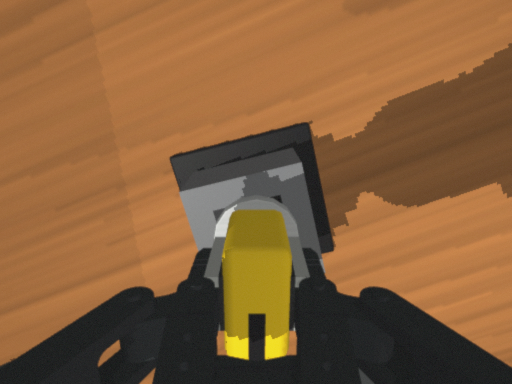

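Emit:
{"method": "jog_arm", "body": {
  "deltas": [
    {"dr":[0,0,0],"xyz":[0,0,-0.03],"claw":-1},
    {"dr":[0,0,0],"xyz":[0,0,-0.06],"claw":-1},
    {"dr":[0,0,0],"xyz":[0,0,-0.09],"claw":-1},
    {"dr":[0,0,0],"xyz":[0,0,-0.12],"claw":-1},
    {"dr":[0,0,0],"xyz":[0,0,-0.15],"claw":-1},
    {"dr":[0,0,0],"xyz":[0,0,-0.174],"claw":-1},
    {"dr":[0,0,0],"xyz":[0,0,-0.174],"claw":-1},
    {"dr":[0,0,0],"xyz":[0,0,-0.174],"claw":-1}
  ]
}}

```text
t: 11.6
position: [0.466, 0.1725, 0.2507]
tool_rot: [0.192, 0.981, 0.001, 0.003]
contact_force: [-0.3, -0.1, -4.0]
finger_gap: 0.0234
```

Run:
```python
from h import *
st=ctrl.read_state(); print(st['finger_gap'],st['contact_force'],np.round(st['joint_pos'],2))
save('scene','s8.png');im=cv2.imread('pics/s8.png'); cv2.imwrite('pics/s8b.png',cv2.resize(im[50:250,200:400],None,fx=3,fy=3))
go([.5962,-.1932,.25],-.345+np.pi)
```

```text
0.023364840238632632 [-0.26671142 -0.07043242 -4.04474246] [ 0.19  0.15 -0.12  1.3   0.    0.58]
pos [0.465  0.1723 0.2491] yaw 2.7559 tilt [0.0025 0.0008]
xyz [-0.2591 -0.2893 -0.0008] dr [ 0.0016  0.002  -0.0407]
```

View pics/s8b.png

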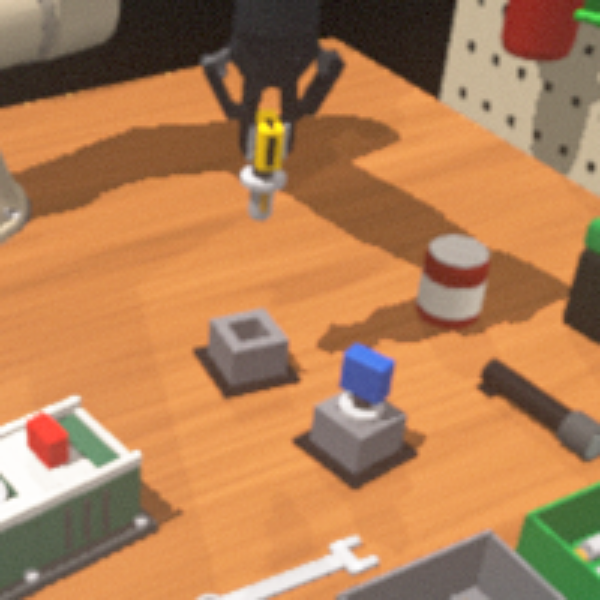

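Emit:
{"method": "jog_arm", "body": {
  "deltas": [
    {"dr":[0.002,0.002,-0.04],"xyz":[-0.026,-0.029,0],"claw":-1},
    {"dr":[0.002,0.002,-0.04],"xyz":[-0.052,-0.058,0],"claw":-1},
    {"dr":[0.002,0.002,-0.04],"xyz":[-0.078,-0.087,0],"claw":-1},
    {"dr":[0.002,0.002,-0.04],"xyz":[-0.104,-0.116,0],"claw":-1},
    {"dr":[0.002,0.002,-0.04],"xyz":[-0.13,-0.145,0],"claw":-1},
    {"dr":[0.002,0.002,-0.04],"xyz":[-0.156,-0.174,0],"claw":-1},
    {"dr":[0.002,0.002,-0.04],"xyz":[-0.181,-0.203,0],"claw":-1},
    {"dr":[0.002,0.002,-0.04],"xyz":[-0.207,-0.231,0],"claw":-1},
    {"dr":[0.002,0.002,-0.04],"xyz":[-0.233,-0.26,0],"claw":-1},
    {"dr":[0.002,0.002,-0.04],"xyz":[-0.259,-0.289,0],"claw":-1}
  ]
}}

```text
t: 12.48
position: [0.5954, -0.1943, 0.2459]
tool_rot: [0.172, 0.985, 0.0, -0.002]
contact_force: [1.0, 0.5, -2.0]
finger_gap: 0.0235
```

Emit:
{"method": "jog_arm", "body": {
  "deltas": [
    {"dr":[0,0,0],"xyz":[-0.005,-0.005,0],"claw":-1},
    {"dr":[0,0,0],"xyz":[-0.005,-0.005,0],"claw":-1},
    {"dr":[0,0,0],"xyz":[-0.005,-0.005,0],"claw":-1}
  ]
}}

```text
t: 12.73
position: [0.5971, -0.2006, 0.2425]
tool_rot: [0.173, 0.985, 0.002, -0.005]
contact_force: [0.2, 0.2, -3.3]
finger_gap: 0.0236
```

Run:
```python
from h import *
st=ctrl.read_state(); print(st['finger_gap'],st['contact_force'],np.round(st['joint_pos'],2))
go([.5962,-.1932,.18],-.345+np.pi)
```

```text
0.02356253192112993 [ 0.22117572  0.23183909 -3.297374  ] [-0.45  0.43  0.25  1.4   0.   -0.1 ]
pos [ 0.5971 -0.2006  0.2425] yaw 2.7942 tilt [-0.0096  0.0048]
xyz [0.0027 0.0066 0.0625] dr [ 0.0012 -0.0107 -0.0024]
```

Emit:
{"method": "jog_arm", "body": {
  "deltas": [
    {"dr":[0.001,-0.011,-0.002],"xyz":[0.003,0.007,0.03],"claw":-1},
    {"dr":[0.001,-0.011,-0.002],"xyz":[0.003,0.007,0.0625],"claw":-1},
    {"dr":[0.001,-0.011,-0.002],"xyz":[0.003,0.007,0.0625],"claw":-1},
    {"dr":[0.001,-0.011,-0.002],"xyz":[0.003,0.007,0.0625],"claw":-1},
    {"dr":[0.001,-0.011,-0.002],"xyz":[0.003,0.007,0.0625],"claw":-1}
  ]
}}

```text
t: 13.15
position: [0.5964, -0.1919, 0.1815]
tool_rot: [0.171, 0.985, -0.0, 0.001]
contact_force: [-0.0, -0.8, -2.2]
finger_gap: 0.023
```

Run:
```python
from h import *
st=ctrl.read_state(); print(repr(st['position']),repr(st['tool_rot']),st['contact_force'])
go([.5962,-.1932,.155],-.345+np.pi)
save('wrist','w9.png')
save('scene','s9.png');im=cv2.imread('pics/s9.png'); cv2.imwrite('pics/s9b.png',cv2.resize(im[120:270,130:280],None,fx=4,fy=4,interpolation=cv2.INTER_CUBIC))
```

```text
array([ 0.59643471, -0.19190014,  0.18145563]) array([ 1.71188312e-01,  9.85238119e-01, -2.34518312e-06,  6.40899786e-04]) [-0.02628438 -0.77576416 -2.20425797]
pos [ 0.5964 -0.1919  0.1815] yaw 2.7975 tilt [ 0.0013 -0.0002]
xyz [-0.0002 -0.0013  0.0265] dr [0.0002 0.0013 0.0009]
```

View pics/w9.png

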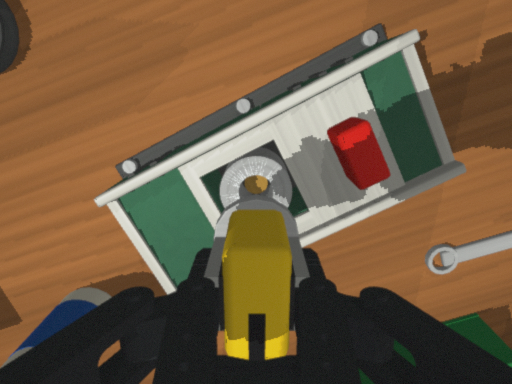

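View pics/s9b.png

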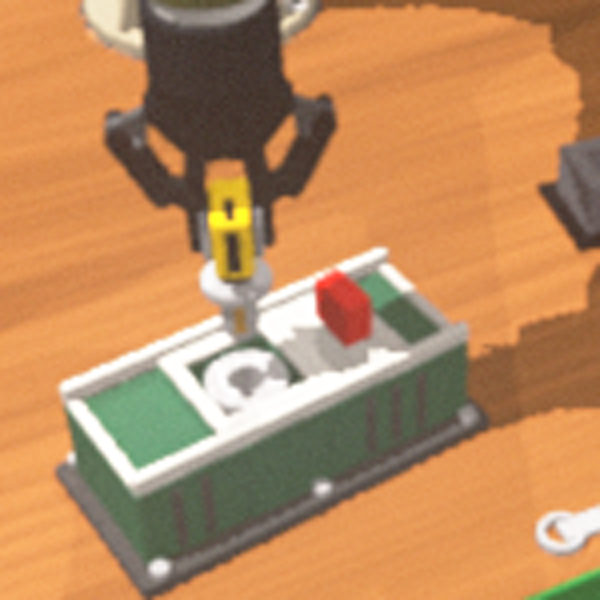

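Emit:
{"method": "jog_arm", "body": {
  "deltas": [
    {"dr":[0,0.001,0.001],"xyz":[0,-0.001,0.012],"claw":-1},
    {"dr":[0,0.001,0.001],"xyz":[0,-0.001,0.024],"claw":-1},
    {"dr":[0,0.001,0.001],"xyz":[0,-0.001,0.034],"claw":-1},
    {"dr":[0,0.001,0.001],"xyz":[0,-0.001,0.04],"claw":-1},
    {"dr":[0,0.001,0.001],"xyz":[0,-0.001,0.044],"claw":-1},
    {"dr":[0,0.001,0.001],"xyz":[0,-0.001,0.048],"claw":-1}
  ]
}}

```text
t: 13.75
position: [0.5971, -0.1934, 0.1345]
tool_rot: [0.172, 0.985, 0.0, 0.001]
contact_force: [-1.7, 2.5, -1.5]
finger_gap: 0.023
```

Run:
```python
from h import *
st=ctrl.read_state(); print(st['contact_force'],st['wrist_torque'],st['finger_gap'])
go([.5962,-.1932,.130],-.345+np.pi)
```

```text
[-1.66246206  2.45691213 -1.48328767] [0.71567575 0.41892371 0.02395633] 0.022975715739965645
pos [ 0.5971 -0.1934  0.1345] yaw 2.796 tilt [ 0.0028 -0.    ]
xyz [ 0.0009 -0.0002  0.0045] dr [ 0.0009  0.0027 -0.0006]
```

Emit:
{"method": "jog_arm", "body": {
  "deltas": [
    {"dr":[0.001,0.003,-0.001],"xyz":[0,0,0.003],"claw":-1},
    {"dr":[0.001,0.003,-0.001],"xyz":[0,0,0.006],"claw":-1},
    {"dr":[0.001,0.003,-0.001],"xyz":[0,0,0.009],"claw":-1},
    {"dr":[0.001,0.003,-0.001],"xyz":[0,0,0.012],"claw":-1},
    {"dr":[0.001,0.003,-0.001],"xyz":[0,0,0.014],"claw":-1}
  ]
}}

```text
t: 14.17
position: [0.5971, -0.1933, 0.1202]
tool_rot: [0.171, 0.985, 0.0, -0.0]
contact_force: [-0.6, 2.4, -2.8]
finger_gap: 0.0232
```

Run:
```python
from h import *
st=ctrl.read_state(); print(st['contact_force'],st['wrist_torque'],st['finger_gap'])
go([.5962,-.1932,.104],-.345+np.pi)
```

```text
[-0.64901724  2.4324007  -2.77492096] [ 0.42542334  0.23851807 -0.01420679] 0.023167395099379904
pos [ 0.5971 -0.1933  0.1202] yaw 2.7971 tilt [-0.0006  0.0002]
xyz [ 0.0008 -0.0002  0.0162] dr [ 0.     -0.0006  0.0005]
```

Emit:
{"method": "jog_arm", "body": {
  "deltas": [
    {"dr":[0,0,0],"xyz":[0,0,0.003],"claw":-1},
    {"dr":[0,0,0],"xyz":[0,0,0.006],"claw":-1},
    {"dr":[0,0,0],"xyz":[0,0,0.009],"claw":-1},
    {"dr":[0,0,0],"xyz":[0,0,0.012],"claw":-1},
    {"dr":[0,0,0],"xyz":[0,0,0.015],"claw":-1},
    {"dr":[0,0,0],"xyz":[0,0,0.017],"claw":-1},
    {"dr":[0,0,0],"xyz":[0,0,0.017],"claw":-1},
    {"dr":[0,0,0],"xyz":[0,0,0.017],"claw":-1}
  ]
}}

```text
t: 14.83
position: [0.5972, -0.1932, 0.1047]
tool_rot: [0.171, 0.985, -0.0, 0.0]
contact_force: [-4.1, 3.0, 7.0]
finger_gap: 0.0236
```

Run:
```python
from h import *
st=ctrl.read_state(); print(st['contact_force'],st['wrist_torque'],st['finger_gap'])
go([.5962,-.1932,.104],-.345+np.pi)
```

```text
[-4.14071795  2.99223229  7.03033894] [ 0.72445359  0.93077142 -0.01952711] 0.023641005106298674
pos [ 0.5972 -0.1932  0.1047] yaw 2.7972 tilt [ 0.0007 -0.0003]
xyz [ 0.001  -0.0003  0.0007] dr [-0.      0.0007  0.0006]
```

Emit:
{"method": "jog_arm", "body": {
  "deltas": [
    {"dr":[0,0,0],"xyz":[0,0,0.001],"claw":-1},
    {"dr":[0,0,0],"xyz":[0,0,0.002],"claw":-1},
    {"dr":[0,0,0],"xyz":[0,0,0.003],"claw":-1},
    {"dr":[0,0,0],"xyz":[0,0,0.003],"claw":-1},
    {"dr":[0,0,0],"xyz":[0,0,0.003],"claw":-1}
  ]
}}

```text
t: 15.25
position: [0.5972, -0.1932, 0.1041]
tool_rot: [0.171, 0.985, -0.0, 0.001]
contact_force: [-6.6, 3.6, 12.4]
finger_gap: 0.0234
```

Run:
```python
from h import *
st=ctrl.read_state(); print(st['contact_force'],st['wrist_torque'],st['finger_gap'])
go([.5962,-.1932,.104],-.345+np.pi)
save('wrist','w10.png'); save('scene','s10.png');im=cv2.imread('pics/s10.png'); cv2.imwrite('pics/s10b.png',cv2.resize(im[120:270,130:280],None,fx=4,fy=4,interpolation=cv2.INTER_CUBIC))
go([.5962,-.1932,.104],-.345+np.pi)
print(ctrl.read_state()['contact_force'])
```

```text
[-6.58831892  3.61527099 12.39763897] [ 0.91308853  1.47810779 -0.0205661 ] 0.02337584405577884
pos [ 0.5972 -0.1932  0.1041] yaw 2.7973 tilt [ 0.0021 -0.0012]
xyz [ 0.001  -0.0003  0.0001] dr [-0.0004  0.0024  0.0007]
pos [ 0.5972 -0.1932  0.1041] yaw 2.7973 tilt [ 0.0021 -0.0011]
xyz [ 0.001  -0.0004  0.0001] dr [-0.0003  0.0024  0.0008]
[-7.2059695   3.49041067 12.62532781]
```

View pics/w10.png

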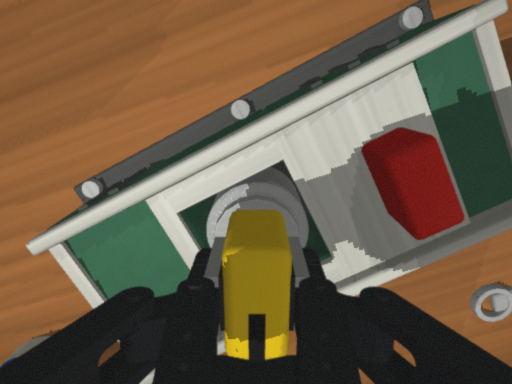

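View pics/s10b.png

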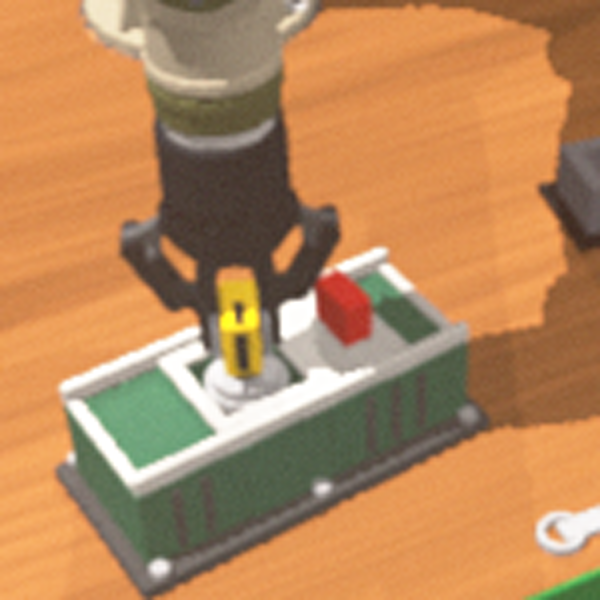

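Emit:
{"method": "jog_arm", "body": {
  "deltas": [
    {"dr":[0,0,0],"xyz":[0,0,0.003],"claw":-1},
    {"dr":[0,0,0],"xyz":[0,0,0.004],"claw":-1},
    {"dr":[0,0,0],"xyz":[0,0,0.005],"claw":-1},
    {"dr":[0,0,0],"xyz":[0,0,0.006],"claw":-1},
    {"dr":[0,0,0],"xyz":[0,0,0.006],"claw":-1},
    {"dr":[0,0,0],"xyz":[0,0,0.006],"claw":-1}
  ]
}}

```text
t: 15.85
position: [0.5973, -0.1932, 0.104]
tool_rot: [0.171, 0.985, -0.001, 0.003]
contact_force: [-12.3, 5.9, 30.8]
finger_gap: 0.0235
```

Run:
```python
from h import *
st=ctrl.read_state(); print(st['contact_force'],st['wrist_torque'],st['finger_gap'])
go([.5962,-.1932,.104],-.345+np.pi)
```

```text
[-12.25446983   5.93361082  30.81945213] [1.60465459 2.95926709 0.00814613] 0.0235155975429164
pos [ 0.5973 -0.1932  0.104 ] yaw 2.7974 tilt [ 0.0055 -0.0031]
xyz [ 0.001  -0.0003  0.    ] dr [-0.001   0.0062  0.0008]
```

Emit:
{"method": "jog_arm", "body": {
  "deltas": [
    {"dr":[0.001,0.006,0],"xyz":[0,0,0.0045],"claw":-1},
    {"dr":[0.001,0.006,0],"xyz":[0,0,0.0045],"claw":-1},
    {"dr":[0.001,0.006,0],"xyz":[0,0,0.0045],"claw":-1},
    {"dr":[0.001,0.006,0],"xyz":[0,0,0.0045],"claw":-1},
    {"dr":[0.001,0.006,0],"xyz":[0,0,0.0045],"claw":-1}
  ]
}}

```text
t: 16.27
position: [0.5973, -0.1932, 0.1041]
tool_rot: [0.171, 0.985, -0.001, 0.001]
contact_force: [-10.6, 3.6, 23.0]
finger_gap: 0.0233
```

Run:
```python
from h import *
for i in range(3):
    st=ctrl.read_state(); print(st['t'],st['contact_force'],st['finger_gap'])
    go([.5962,-.1932,.104],-.345+np.pi); save('scene',f's11{i}.png')
save('top','top11.png'); c=cam('top')
for n,z in [('guard_top',.118),('collar',.078)]:
    for d in ctrl.tip_of('top',n)[:1]: print(n,d,pix2z(c,d['centre'],z).round(4))
```

```text
16.2667 [-10.63709108   3.61329741  22.95202861] 0.0232904060519177
pos [ 0.5973 -0.1932  0.1041] yaw 2.7974 tilt [ 0.0022 -0.0033]
xyz [ 0.001  -0.0003  0.0001] dr [-0.0024  0.0031  0.0008]
16.3167 [-9.97294004  4.48496113 23.42942172] 0.023140499049488714
pos [ 0.5972 -0.1932  0.1041] yaw 2.7974 tilt [ 0.002  -0.0032]
xyz [ 0.001  -0.0004  0.0001] dr [-0.0023  0.003   0.0009]
16.3667 [-10.78475508   5.52890438  23.21614983] 0.023521741244090455
pos [ 0.5973 -0.1932  0.1041] yaw 2.7974 tilt [ 0.0021 -0.0032]
xyz [ 0.001  -0.0003  0.0001] dr [-0.0023  0.0031  0.0008]
guard_top {'centre': [291.3, 190.4], 'score': 0.68} [ 0.5868 -0.1132  0.118 ]
```

Run:
```python
from h import *
c=cam('wrist'); th=.122; yh=np.array([-np.sin(th),np.cos(th),0]); h=np.array([.5968,-.193,.084])
for u in [(284,161),(329,256),(178,211),(192,242)]:
    print(u,((pix2z(c,u,.084)-h)@yh).round(4))
```

```text
(284, 161) 0.0294
(329, 256) 0.0288
(178, 211) -0.0292
(192, 242) -0.0314
```

Guard window edges are at about ±29–31 mm from the hub axis, so it's still centred. Handing in.

Run:
```python
from station import ctrl
print(ctrl.job_done())
```

```text
the job is handed in; nothing more can be done
None
```

The keyed shaft is fully home in the hub and still gripped. The guard window is centred, and I handed the job in at about 16.5 s of the 67 s allowed. No verdict was reported.

**What I did**
- I slid the guard about 59 mm by its red grip.
- Through the open window I measured the keyway at about -0.34 rad in the world frame.
- I gripped the yellow handle, lifted the shaft out and turned it to match that angle. The key entered with no searching.
- I pushed down until the collar met the hub.

**Last checks**
- **Hard stop:** the tool stopped at z = 0.104 m, the height worked out for fully home. It did not move further when the upward force rose to 31 N.
- **Hold:** I eased the push to about 23 N. The pose was then steady over three readings, tilted about 0.004 rad, with the fingers closed on the handle at 23 mm.
- **Guard:** the window's edges measured about +29 mm and -29 to -31 mm from the hub axis in the last wrist picture, so the guard is within about 1 mm of centred.
- **Disagreement:** the network's reading of the red grip from the top camera put the guard about 5 mm farther along. That camera sees about 3 mm per pixel, and I trusted the wrist camera instead.
- **Side force:** about 11 N of sideways force remained on the shaft while I held it down.
- **Wrong approach turn:** on the way to the shaft the last joint reached its limit and the arm stopped short. I turned the tool half round and carried on.
- **Other items:** nothing touched the blue-handled shaft or the other loose things, as far as I know. I made no separate final check of them.

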